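Slide the scraper out over the tray's edge, pick it up and lay it on the honing rest

TASK

Push the flat steel scraper along its tray until roughly a third of it sticks out over the tray's open end, still lying flat and not tipping. Then grip it across its width by the part that sticks out, lift it and lay it flat on the honing rest, across both wooden bearers, between the brass pins and centred lengthwise. Set it down gently rather than dropping it, and leave the wax tin, tape roll and pliers where they are.

Things in the scene. Friction and masses are not known exactly. Their poses are not given: they have to be found in the camera images.
- scraper_center (a point): Centre (half-way up) of the loose scraper: a plain flat steel plate 150 x 56 x 4 mm, 0.22 kg nominal. x lies along its length, y across its 56 mm width, z is its upper side's normal. At the start it lies flat on the deck of the tray, entirely inside it, its x axis along the tray's, its near end 8 to 30 mm inside the open end.
- tray: Fixed wooden tray 250 mm long, 85 mm wide; origin at the middle of its underside. Deck top 50 mm above the bench; an 8 mm high, 12 mm wide fence on each side (lane 61 mm wide: no room for fingers beside the scraper); a cleat 8 mm high, 10 mm thick across the rear end (+x). The front end (-x) is open, with free air beyond it. At least 58 mm of lane is empty behind the scraper.
- tray_mouth (a point): Middle of the tray's open front edge, on the deck's top. x points along the lane into the tray, z up; the deck spans x = 0 to 250 mm. The scraper slides easily on the deck (a few N) and tips off if its centre passes x = 0.
- rest: Fixed honing rest; origin at the middle of its underside. Plywood base 60 x 100 x 12 mm with two dark wooden bearers across it at x = -22 and +22 mm, each 8 mm thick in x, 86 mm long in y, tops 50 mm above the bench. A brass pin 6 mm in diameter stands 10 mm up from both ends of each bearer, at y = -36 and +36 mm: 66 mm clear between the pins.
- rest_top (a point): Point of the honing rest midway between its two bearers, at the height of their tops (50 mm above the bench). The scraper is to lie here with its length along x, either way round; z up.
- wax_tin_center (a point): Bystander: round wax tin, 67 mm across, 64 mm tall; point at its centre, half-way up.
- tape_masking_center (a point): Bystander: roll of masking tape lying flat, 100 mm across, 25 mm tall; point at its centre, half-way up.
- pliers_1_center (a point): Bystander: pliers lying flat, 54 x 182 x 12 mm, length along y; point at the centre, half-way up.
- scraper: The scraper again, by its underside: origin 2 mm below point scraper_center.
There are look-alikes about, which are no part of the job. Of the things shaped like the rest, the plywood one is meant.

How it is judged:
On the way, in this order (a step that is already met when the one before it is completed fails the run):
1. the scraper lies flat on the tray with 25 to 70 mm of it over the open end (x of scraper_center in the frame of tray_mouth between 0.005 and 0.05 m and y of scraper_center in the frame of tray_mouth between -0.012 and 0.012 m and z of scraper_center in the frame of tray_mouth between -0.001 and 0.006 m and angle between scraper_center's own z axis and vertical below 0.06 rad), for 0.2 s.
2. the scraper is held between the fingers at least 30 mm above the deck (z of scraper_center in the frame of tray_mouth above 0.03 m and contact force between the fingers and scraper above 1 N), for 0.2 s.
At the end, for the whole second after the job is handed in: The scraper lies still and flat on both bearers of the honing rest, between the pins, its centre within 20 mm of the rest's centre along its length and within 10 mm across it, its length within 0.25 rad of the rest's x axis, released (x of scraper_center in the frame of rest_top between -0.02 and 0.02 m and y of scraper_center in the frame of rest_top between -0.01 and 0.01 m and z of scraper_center in the frame of rest_top between -0.001 and 0.0045 m and angle between scraper_center's own z axis and vertical below 0.05 rad and angle between the x axis of scraper_center and the x axis of rest_top, either way round below 0.25 rad and linear speed of scraper below 0.01 m/s and contact force between scraper and rest above 0.5 N); the robot touches nothing.
It fails at once if the scraper falls off the tray or rest (its centre lower than 35 mm above the bench) (height (world z) of scraper_center below 0.035 m).
It fails at once if the scraper is dropped (falling at over 0.45 m/s with no finger on it) (contact force between the fingers and scraper below 0.05 N and linear speed of scraper above 0.45 m/s).
It fails at once if the wax tin moved more than 30 mm (distance of wax_tin_center from where it was at the start of the episode above 0.03 m).
It fails at once if the tape roll moved more than 30 mm (distance of tape_masking_center from where it was at the start of the episode above 0.03 m).
It fails at once if the pliers moved more than 30 mm (distance of pliers_1_center from where it was at the start of the episode above 0.03 m).
It also fails if it takes over 58 s, if anything falls off the work surface, if the arm or the gripper's body presses on something with over 40 N, if the wrist force passes 120 N, or if a joint passes its speed limit or range.

ROBOT

A 6-joint arm with a two-finger parallel gripper is mounted at the origin on the work surface; the furniture and walls round the work are solid. World frame = base frame: x ahead of the robot, y to its left, z up, the work surface at z = 0. Lengths are in m, angles in rad, forces in N, time in s.
With the tool pointing down it reaches from about 0.25 to 0.775 m from the base axis. Payload 4 kg.
Tool frame: the origin (TCP) lies at the very end of the fingers, on their centre line; the grasp point (between the pads) lies 19 mm behind it; y points along the fingers, x is the direction in which the jaws open and shut, and the axes are right-handed (so a half turn about y gives the same grasp; the last joint's range is limited). The gripper opens to 94 mm and grips with 3 to 60 N. Pads are 16 mm wide; open, the fingers measure 119 mm over their backs; the gripper's body (75 mm by 177 mm) begins 78 mm behind the grasp point.
Start: joints at [1.068, 0.087, 1.371, -0, 1.684, -0.103], TCP at [0.214, 0.507, 0.206] pointing down, gripper open.
Joint ranges: [-3.1, 3.1], [-0.76, 2.03], [0.27, 2.55], [-1.08, 4.22], [0.17, 2.65], [-2.57, 2.57]. Speed limits (rad/s): [2.79, 2.79, 3.14, 3.14, 3.14, 3.14].

INTERFACE

Orientations are given as [roll, pitch, yaw] about the fixed x, y, z axes, in that order (R = Rz(yaw) Ry(pitch) Rx(roll)).
In Python, from bench import robot, snapshot, workorder gives the robot as it stands.
- The arm moves only by the tool play_rows, never from a script. Its argument "steps" is a list of rows, each an object of numbers: "x", "y", "z": the shift along the world's x, y, z in m; "rx", "ry", "rz": the turn, a rotation vector about the world's x, y, z in rad; "hand": the finger opening in m, from 0 to 0.094. A call has 1 to 8 rows; each row shifts and turns the commanded pose from where the row before left it; what a row does not reach is not made up. A row lasts 1/8 s, in which the tool goes at most 62.5 mm and 10.7 degrees, less where a joint would pass 70% of its speed; a pose out of reach is approached as far as the arm can. A call is refused whole if a number of a shift passes 0.0625 or a number of a turn 0.188, either way. A call with a gripper value outside its range is refused whole. The fingers move at their own pace and stop on an object; the grip force is fixed at half the most. Time passes only in rows, so rows that do not move let the fingers close. It gives the time, the measured TCP pose, the force and the opening at its end, in the units of the state.
- robot.get_obs(): the state, without advancing time (a new reading comes with each control period).
- snapshot(name): name is "scene" or "top" or "wrist"; returns a dict with "color" (400x640x3 uint8, red, green, blue), "range_z" (400x640 float32, m along the optical axis (not along the pixel's ray), 0 where there is no reading), "fov_y" (degrees; the focal length in pixels is half the picture's height over the tangent of half this angle, whatever the lens; pixels are square), "cx", "cy" (the principal point, pixels), "k1" (the pictures are not rectified: a ray, as slopes to the right and down, at radius r is drawn at 1 + k1 r^2 times it, then the intrinsics apply), "T" (4x4, takes a point from camera to world coordinates). Camera axes: x right, y down, z forward; pixel columns grow to the right and rows downward; lengths in m; the calibration is good to about 2 mm. A picture is of the moment at which its call begins.
- workorder.close_job(): hands the job in, once; it reports no verdict.
The state is a dict: "time": time; "joint_positions": joint angles; "qvel": joint speeds; "joint_torque": joint torques, N m; "tool_pos": TCP position; "ee_rot": TCP orientation; "wrist_force": force on the tool from outside, world axes, zero at the start; "wrist_torque": the same for the moment, N m; "width": finger opening in m.
Only numpy, scipy, OpenCV 4.12 (cv2) and the standard library are available. Lean on these libraries where they do the work, as an engineer would, in place of code of your own. Each camera call takes 0.05 s, during which the arm holds its last target.

## Working session

There is one attempt and no reset: what is moved stays moved. The work goes in short steps, Python scripts to look and compute and a tool call to move; the robot and the scene stay as the last step left them, time stands still between calls to the robot, and variables do not carry over. Pictures are saved under pics/ and viewed, and the job is handed in when it is done.

Besides the shell and the picture viewer there is one more tool, called after "Request:" by a JSON object that holds its "name" and its "arguments", one argument or row to a line. play_rows: Moves the arm, as the interface text tells. Its arguments: {"type":"object","properties":{"steps":{"type":"array"}},"required":["steps"]}

```bash
mkdir -p pics; ls; python3 - <<'E'
from bench import robot, snapshot
import cv2,numpy as np
print(robot.get_obs())
for n in ["scene","top","wrist"]:
    s=snapshot(n); cv2.imwrite(f"pics/{n}0.png",s["color"][:,:,::-1]); np.savez(f"{n}0.npz",**s)
    print(n,s["fov_y"],s["cx"],s["cy"],s["k1"]);print(np.round(s["T"],4))
E
```

```text
pics
{'time': 0.0, 'joint_positions': array([ 1.06790747e+00,  8.79136080e-02,  1.37224316e+00,  4.77841255e-06,
        1.68353849e+00, -1.03104531e-01]), 'qvel': array([-0.00030196, -0.00142747,  0.00012761, -0.00031491,  0.00012927,
       -0.00054161]), 'joint_torque': array([ 7.57725084e-04, -3.40182638e+01, -3.02429903e+01,  7.16538448e-02,
        3.30405752e-02, -1.03187108e-04]), 'tool_pos': array([0.2138195 , 0.5061616 , 0.20433239]), 'ee_rot': array([-1.5705752 ,  0.00209095,  1.17101277]), 'wrist_force': array([-0.37721206,  0.0970615 , -0.41978125]), 'wrist_torque': array([-0.01711739,  0.0060333 , -0.00524248]), 'width': 0.09397730403960478}
scene 54.59697852799798 323.9057367169599 206.48025775631632 0.003365453308512285
[[ 0.6735 -0.5387  0.5062 -0.0369]
 [-0.7392 -0.4876  0.4646 -0.4551]
 [-0.0034 -0.6871 -0.7266  0.8485]
 [ 0.      0.      0.      1.    ]]
top 56.7530063905046 318.16177681330004 206.24277393691654 -0.08274741897717101
[[ 0.014  -0.9941  0.1073  0.3688]
 [-0.9999 -0.0133  0.0074  0.0327]
 [-0.0059 -0.1074 -0.9942  1.2134]
 [ 0.      0.      0.      1.    ]]
wrist 70.3067956028972 325.7626143932261 200.61571042416364 -0.0022604538660128703
[[ 0.3888  0.8925  0.2287  0.1479]
 [ 0.9213 -0.376  -0.099   0.5342]
 [-0.0024  0.2493 -0.9684  0.3827]
 [ 0.      0.      0.      1.    ]]
```

View pics/scene0.png

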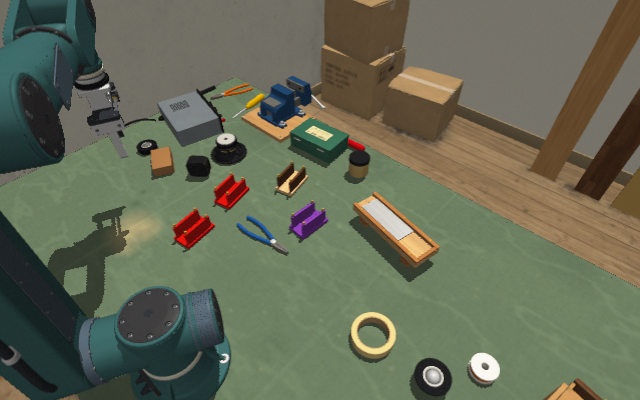

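View pics/top0.png

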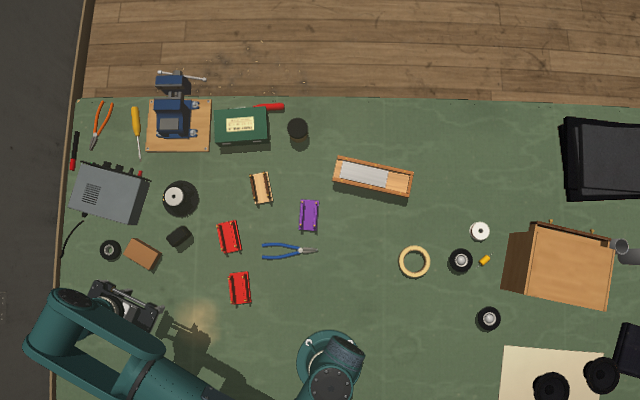

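View pics/wrist0.png

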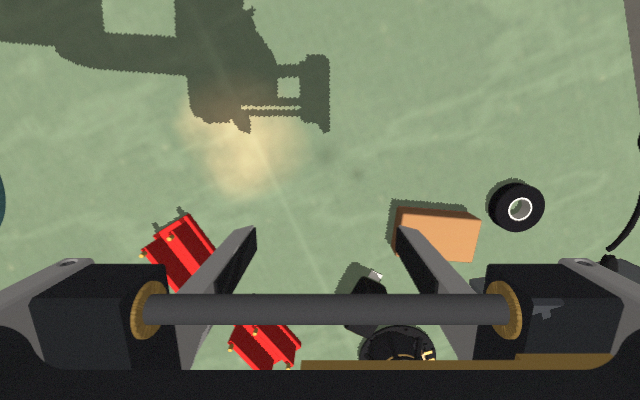

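The rest-shaped things in the top view are red (230,237), red (240,289), purple (309,215) and tan plywood (261,188). The plywood one fits the description. The tray is at (373,180), with the pale scraper in its left part. I'll confirm with enlarged crops.

```bash
cat > h.py <<'E'
import numpy as np,cv2
def K(s):
    f=200/np.tan(np.radians(float(s["fov_y"])/2)); return f
def ray(s,uv):
    uv=np.atleast_2d(np.asarray(uv,float)); f=K(s)
    d=(uv-[float(s["cx"]),float(s["cy"])])/f
    r=d.copy()
    for _ in range(20): r=d/(1+float(s["k1"])*(r**2).sum(1,keepdims=True))
    D=np.c_[r,np.ones(len(r))]@s["T"][:3,:3].T
    return s["T"][:3,3],D
def plane(s,uv,z):
    o,D=ray(s,uv); return o+D*((z-o[2])/D[:,2])[:,None]
def proj(s,P):
    P=np.atleast_2d(P); c=(P-s["T"][:3,3])@s["T"][:3,:3]; r=c[:,:2]/c[:,2:]
    return r*(1+float(s["k1"])*(r**2).sum(1,keepdims=True))*K(s)+[float(s["cx"]),float(s["cy"])]
def tri(s1,u1,s2,u2):
    A=[];b=[]
    for s,u in((s1,u1),(s2,u2)):
        o,D=ray(s,u); d=D[0]/np.linalg.norm(D[0]); M=np.eye(3)-np.outer(d,d); A.append(M);b.append(M@o)
    x,res,_,_=np.linalg.lstsq(np.vstack(A),np.hstack(b),rcond=None); return x,np.sqrt(res)
def load(n): return dict(np.load(n))
def crop(s,x0,y0,x1,y1,k,name):
    c=s["color"][y0:y1,x0:x1,::-1]; cv2.imwrite(name,cv2.resize(c,None,fx=k,fy=k,interpolation=cv2.INTER_CUBIC))
E
python3 - <<'E'
from h import *
t=load("top0.npz");s=load("scene0.npz")
a=cv2.resize(t["color"][145:210,235:425,::-1],(760,260),interpolation=cv2.INTER_CUBIC)
b=cv2.resize(s["color"][150:270,260:450,::-1],(520,328),interpolation=cv2.INTER_CUBIC)
o=np.zeros((590,760,3),np.uint8);o[:260]=a;o[260:588,:520]=b;cv2.imwrite("pics/c1.png",o)
E
```

```text
(no output)
```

View pics/c1.png

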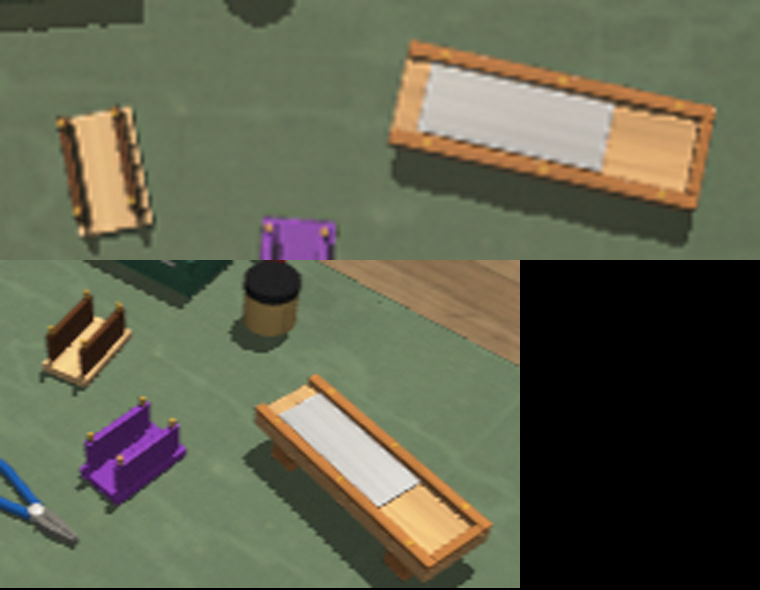

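The crop confirms it. The plywood rest at (261,188) has dark bearers and brass pins. The tray's open end is on the left (+y), and the cleat is on the right. Next I'll measure the corners in both views.

```bash
python3 - <<'E'
from h import *
t=load("top0.npz");s=load("scene0.npz")
def mask_scr(im,roi):
    h=cv2.cvtColor(im,cv2.COLOR_RGB2HSV); m=((h[...,1]<35)&(h[...,2]>140)).astype(np.uint8)
    z=np.zeros_like(m);x0,y0,x1,y1=roi;z[y0:y1,x0:x1]=m[y0:y1,x0:x1];return z
def quad(m):
    c=max(cv2.findContours(m,cv2.RETR_EXTERNAL,cv2.CHAIN_APPROX_NONE)[0],key=cv2.contourArea)
    for e in np.linspace(1,15,60):
        p=cv2.approxPolyDP(cv2.convexHull(c),e,True)
        if len(p)<=4: break
    M=cv2.moments(m,True)
    return p[:,0],cv2.contourArea(c),(M['m10']/M['m00'],M['m01']/M['m00'])
mt=mask_scr(t["color"],(320,150,420,205)); ms=mask_scr(s["color"],(345,185,445,270))
qt,at,ct=quad(mt);qs,as_,cs=quad(ms)
print(qt.tolist(),at,ct);print(qs.tolist(),as_,cs)
print("center tri",tri(t,ct,s,cs))
for v,q,n in((t,qt,"top"),(s,qs,"scene")): print(n,np.round(plane(v,q,0.054),4).tolist())
print(plane(t,ct,.054),plane(s,cs,.054))
# depth heights of tray/scraper
for v,c in((t,ct),(s,cs)):
    o,D=ray(v,c); d=v["range_z"][int(round(c[1])),int(round(c[0]))]; print("depth",o+D*d)
# brass pins
for v,roi in((t,(245,165,280,212)),(s,(270,155,315,205))):
    x0,y0,x1,y1=roi; im=v["color"][y0:y1,x0:x1]; h=cv2.cvtColor(im,cv2.COLOR_RGB2HSV)
    m=((h[...,0]>18)&(h[...,0]<32)&(h[...,1]>120)&(h[...,2]>110)).astype(np.uint8)
    n,l,st,ce=cv2.connectedComponentsWithStats(m)
    print([(round(c[0]+x0,1),round(c[1]+y0,1),int(a[4])) for c,a in zip(ce[1:],st[1:])])
E
```

```text
[[343, 161], [388, 171], [384, 187], [340, 177]] 715.5 (363.5173745173745, 173.88159588159587)
[[362, 206], [377, 199], [412, 231], [397, 239]] 773.5 (387.49454545454546, 219.01454545454544)
center tri (array([ 0.60214771, -0.10381041,  0.04743958]), array([0.00273402]))
top [[0.6404, -0.036, 0.054], [0.61, -0.1799, 0.054], [0.5581, -0.1667, 0.054], [0.5883, -0.0268, 0.054]]
scene [[0.5902, -0.0256, 0.054], [0.6409, -0.0403, 0.054], [0.6075, -0.1813, 0.054], [0.5584, -0.1674, 0.054]]
[[ 0.59948147 -0.10161299  0.054     ]] [[ 0.59851163 -0.10788557  0.054     ]]
depth [[ 0.59853386 -0.1010612   0.05876347]]
depth [[ 0.59917263 -0.10752434  0.0531735 ]]
[(np.float64(263.0), np.float64(173.0), 1), (np.float64(249.3), np.float64(175.7), 3), (np.float64(267.3), np.float64(194.7), 3), (np.float64(253.3), np.float64(197.7), 3)]
[(np.float64(291.0), np.float64(161.0), 1), (np.float64(303.0), np.float64(166.0), 1), (np.float64(278.3), np.float64(174.3), 3), (np.float64(289.7), np.float64(179.3), 3), (np.float64(311.5), np.float64(200.0), 2)]
```

```bash
python3 - <<'E'
from h import *
t=load("top0.npz");s=load("scene0.npz")
pt=[(249.3,175.7),(263,173),(267.3,194.7),(253.3,197.7)]
ps=[(278.3,174.3),(291,161),(303,166),(289.7,179.3)]
T=plane(t,pt,.059);S=plane(s,ps,.059)
print(T.mean(0),S.mean(0));print(T);print(S)
for a in ps:pass
print([tri(t,np.mean(pt,0),s,np.mean(ps,0))])
for n,uv in dict(tape=(414,261),tin=(297,128),pl=(287,250)).items(): print(n,plane(t,uv,.02))
E
```

```text
[0.55778512 0.23201589 0.059     ] [0.55851742 0.2298443  0.059     ]
[[0.58813986 0.26152135 0.059     ]
 [0.59731377 0.2180296  0.059     ]
 [0.52789278 0.20221252 0.059     ]
 [0.51779409 0.24630009 0.059     ]]
[[0.51965356 0.24344185 0.059     ]
 [0.58947796 0.25967545 0.059     ]
 [0.59766688 0.21469212 0.059     ]
 [0.52727127 0.20156777 0.059     ]]
[(array([0.55862087, 0.23171149, 0.05717299]), array([0.00124311]))]
tape [[ 0.32496241 -0.26849693  0.02      ]]
tin [[0.75891423 0.11574297 0.02      ]]
pl [[0.35510257 0.13955755 0.02      ]]
```

Request:
{"name": "play_rows", "arguments": {
  "steps": [
    {"x": 0.04,"y": -0.04,"z": 0.02,"rz": -0.172},
    {"x": 0.04,"y": -0.04,"z": 0.02,"rz": -0.172},
    {"x": 0.04,"y": -0.04,"z": 0.02,"rz": -0.172},
    {"x": 0.045,"y": -0.04,"rz": -0.172},
    {"x": 0.045,"y": -0.04,"rz": -0.172},
    {"x": 0.045,"y": -0.04,"rz": -0.172},
    {"x": 0.045,"y": -0.04,"rz": -0.172},
    {"x": 0.045,"y": -0.04,"rz": -0.172}
  ]
}}

```text
schema error: expected keys x, y, z, rx, ry, rz, hand
```

Request:
{"name": "play_rows", "arguments": {
  "steps": [
    {"x": 0.04,"y": -0.045,"z": 0.02,"rx": 0,"ry": 0,"rz": -0.172,"hand": 0.094},
    {"x": 0.04,"y": -0.045,"z": 0.02,"rx": 0,"ry": 0,"rz": -0.172,"hand": 0.094},
    {"x": 0.04,"y": -0.045,"z": 0.02,"rx": 0,"ry": 0,"rz": -0.172,"hand": 0.094},
    {"x": 0.045,"y": -0.045,"z": 0,"rx": 0,"ry": 0,"rz": -0.172,"hand": 0.094},
    {"x": 0.045,"y": -0.045,"z": 0,"rx": 0,"ry": 0,"rz": -0.172,"hand": 0.094},
    {"x": 0.045,"y": -0.045,"z": 0,"rx": 0,"ry": 0,"rz": -0.172,"hand": 0.094},
    {"x": 0.045,"y": -0.045,"z": 0,"rx": 0,"ry": 0,"rz": -0.172,"hand": 0.094},
    {"x": 0.045,"y": -0.045,"z": 0,"rx": 0,"ry": 0,"rz": -0.172,"hand": 0.094}
  ]
}}

```text
time: 1.15
tool_pos: [0.5543, 0.151, 0.2643]
ee_rot: [-1.571, 0.0, -0.211]
wrist_force: [1.1, 1.2, 0.3]
width: 0.0937
```

```bash
cat > w.py <<'E'
import sys
from bench import robot, snapshot
from h import *
n=sys.argv[1]; v=sys.argv[2] if len(sys.argv)>2 else "wrist"
s=snapshot(v); cv2.imwrite(f"pics/{n}.png",s["color"][:,:,::-1]); np.savez(n+".npz",**s)
o=robot.get_obs(); print(o["time"],np.round(o["tool_pos"],4),np.round(o["ee_rot"],4),np.round(o["wrist_force"],2),o["width"]); print(np.round(s["T"],3).tolist())
E
python3 w.py w1
```

```text
1.2 [0.5589 0.1445 0.2625] [-1.5761 -0.0028 -0.223 ] [ 3.31 -3.19 -1.35] 0.09383082726425929
[[0.978, -0.202, -0.053, 0.57], [-0.209, -0.947, -0.245, 0.221], [-0.001, 0.25, -0.968, 0.443], [0.0, 0.0, 0.0, 1.0]]
```

View pics/w1.png

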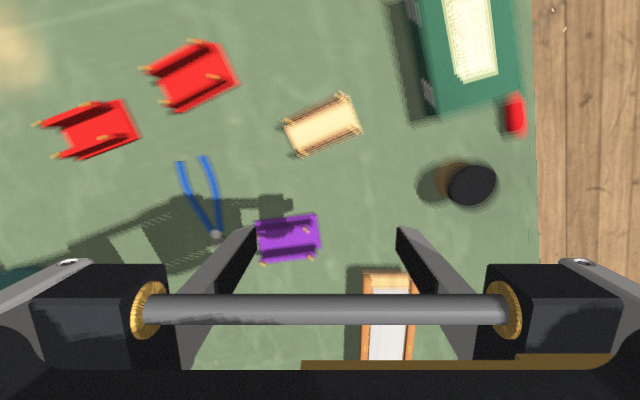

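The picture is motion-blurred. The plywood rest is at about (322,125), and the tray mouth is at the bottom, about (388,272). I'll let it settle and take another.

Request:
{"name": "play_rows", "arguments": {
  "steps": [
    {"x": 0,"y": 0,"z": -0.04,"rx": 0,"ry": 0,"rz": 0,"hand": 0.094},
    {"x": 0,"y": 0,"z": 0,"rx": 0,"ry": 0,"rz": 0,"hand": 0.094},
    {"x": 0,"y": 0,"z": 0,"rx": 0,"ry": 0,"rz": 0,"hand": 0.094}
  ]
}}

```text
time: 1.58
tool_pos: [0.5532, 0.1531, 0.2255]
ee_rot: [-1.571, -0.001, -0.204]
wrist_force: [-0.3, -0.5, -0.0]
width: 0.0936
```

```bash
python3 w.py w2; python3 -c "
from h import *
crop(load('w2.npz'),250,50,400,200,4,'pics/w2c.png')"
```

```text
1.625 [0.5536 0.1533 0.2264] [-1.5699 -0.0025 -0.2039] [0.23 0.54 0.61] 0.09403418267891027
[[0.979, -0.196, -0.051, 0.568], [-0.202, -0.948, -0.245, 0.224], [-0.0, 0.25, -0.968, 0.404], [0.0, 0.0, 0.0, 1.0]]
```

View pics/w2c.png

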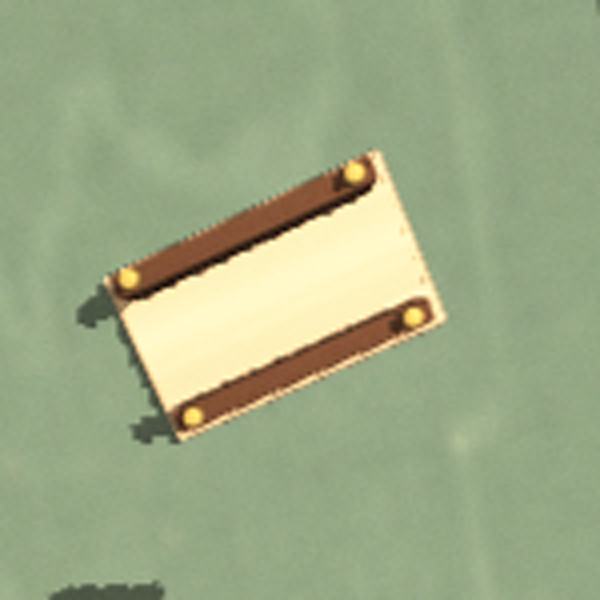

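The plywood rest fills the crop. Its pin tops are at crop (129,279), (355,173), (414,317) and (193,416).

```bash
python3 - <<'E'
from h import *
w=load("w2.npz");t=load("top0.npz")
c=np.array([(129,279),(355,173),(414,317),(193,416)],float); p=(c+.5)/4-.5+[250,50]
P=plane(w,p,.06);print(P.round(4)); print("centre",P.mean(0))
L=(P[0]+P[1])/2-(P[3]+P[2])/2; print("x axis len",np.linalg.norm(L),"yaw",np.arctan2(L[1],L[0])); 
W=(P[1]+P[2])/2-(P[0]+P[3])/2; print(np.linalg.norm(W),np.arctan2(W[1],W[0]))
print(tri(w,p.mean(0),t,(258.2,185.3)))
s=load("scene0.npz");print(tri(w,p.mean(0),s,(290.5,170.15)))
E
```

```text
[[0.5202 0.2426 0.06  ]
 [0.5902 0.2578 0.06  ]
 [0.5995 0.2153 0.06  ]
 [0.5295 0.2004 0.06  ]]
centre [0.55982883 0.22902084 0.06      ]
x axis len 0.0434192381246855 yaw 1.7873205192467019
0.07161430469357434 0.21191977091992995
(array([0.55892462, 0.23085046, 0.05774774]), array([0.0025681]))
(array([0.55945477, 0.23002912, 0.05777847]), array([0.00120863]))
```

Request:
{"name": "play_rows", "arguments": {
  "steps": [
    {"x": 0.004,"y": -0.06,"z": 0,"rx": 0,"ry": 0,"rz": 0,"hand": 0.094},
    {"x": 0.004,"y": -0.06,"z": 0,"rx": 0,"ry": 0,"rz": 0,"hand": 0.04},
    {"x": 0.004,"y": -0.06,"z": 0,"rx": 0,"ry": 0,"rz": 0,"hand": 0.0},
    {"x": 0.004,"y": -0.06,"z": 0,"rx": 0,"ry": 0,"rz": 0,"hand": 0.0},
    {"x": 0.004,"y": -0.06,"z": 0,"rx": 0,"ry": 0,"rz": 0,"hand": 0.0},
    {"x": 0,"y": -0.04,"z": 0,"rx": 0,"ry": 0,"rz": 0,"hand": 0.0},
    {"x": 0,"y": 0,"z": 0,"rx": 0,"ry": 0,"rz": 0,"hand": 0.0},
    {"x": 0,"y": 0,"z": 0,"rx": 0,"ry": 0,"rz": 0,"hand": 0.0}
  ]
}}

```text
time: 2.62
tool_pos: [0.5739, -0.1866, 0.2262]
ee_rot: [-1.571, -0.002, -0.204]
wrist_force: [0.5, -0.2, -0.1]
width: 0.0274
```

```bash
python3 w.py w3
```

```text
2.675 [ 0.5738 -0.1861  0.226 ] [-1.5707 -0.0021 -0.2032] [-0.64 -0.22  0.35] 0.02345957529215457
[[0.979, -0.196, -0.049, 0.589], [-0.202, -0.948, -0.245, -0.116], [0.002, 0.25, -0.968, 0.404], [0.0, 0.0, 0.0, 1.0]]
```

View pics/w3.png

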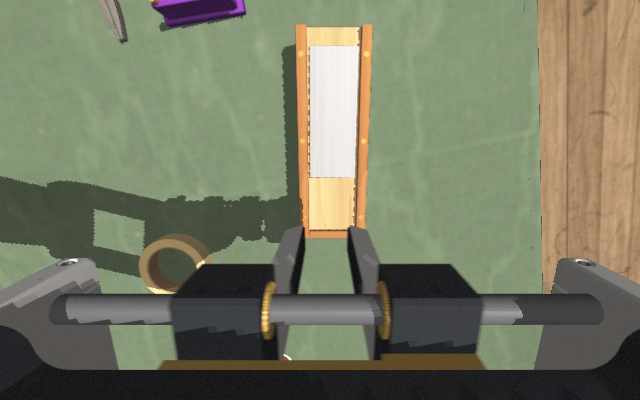

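The tray is clearly visible. Its mouth is at row 26, the scraper spans rows 45–178 and columns 307–357, and the cleat is near row 235.

```bash
cat > m.py <<'E'
import sys
from h import *
def scr(w,roi,smax=35,vmin=140):
    h=cv2.cvtColor(w["color"],cv2.COLOR_RGB2HSV); m=((h[...,1]<smax)&(h[...,2]>vmin)).astype(np.uint8)
    x0,y0,x1,y1=roi; z=np.zeros_like(m); z[y0:y1,x0:x1]=m[y0:y1,x0:x1]; z=cv2.morphologyEx(z,cv2.MORPH_OPEN,np.ones((3,3)))
    c=max(cv2.findContours(z,cv2.RETR_EXTERNAL,cv2.CHAIN_APPROX_NONE)[0],key=cv2.contourArea)
    r=plane(w,c[:,0].astype(float),.054)[:,:2]
    rr=cv2.minAreaRect((r*1000).astype(np.float32)); return c[:,0],rr,cv2.boxPoints(rr)
E
python3 - <<'E'
from m import *
w=load("w3.npz")
c,rr,b=scr(w,(290,20,380,225));print(rr);print(b)
M=c.mean(0);print(c.min(0),c.max(0))
t=load("top0.npz")
# centre by corners mean in both views
q=np.array([[343,161],[388,171],[384,187],[340,177]],float).mean(0)
cc=proj(w,np.r_[np.array(rr[0])/1000,.054])[0]
print(cc,"tri",tri(w,cc,t,q))
h=cv2.cvtColor(w["color"],cv2.COLOR_RGB2HSV)
for col in (325,340): print(col,[(v,h[v,col].tolist()) for v in range(20,50,1)])
crop(w,285,10,385,150,4,"pics/w3c.png")
E
```

```text
((600.7623291015625, -104.04405212402344), (148.36895751953125, 54.78176498413086), 77.54190063476562)
[[ 558.01294  -170.57288 ]
 [ 611.50476  -182.39069 ]
 [ 643.5117    -37.51523 ]
 [ 590.0199    -25.697418]]
[310  46] [358 177]
[333.16683735 114.86334041] tri (array([ 0.60116788, -0.10363476,  0.04341202]), array([9.11221904e-05]))
325 [(20, [46, 54, 156]), (21, [47, 54, 157]), (22, [47, 55, 159]), (23, [45, 54, 156]), (24, [48, 55, 158]), (25, [47, 53, 159]), (26, [40, 49, 147]), (27, [17, 102, 233]), (28, [20, 97, 250]), (29, [21, 95, 251]), (30, [21, 98, 251]), (31, [21, 95, 251]), (32, [21, 95, 251]), (33, [21, 97, 251]), (34, [21, 95, 251]), (35, [21, 95, 251]), (36, [21, 97, 251]), (37, [21, 93, 251]), (38, [21, 98, 251]), (39, [21, 98, 251]), (40, [21, 95, 250]), (41, [21, 98, 251]), (42, [21, 99, 250]), (43, [21, 95, 250]), (44, [21, 93, 251]), (45, [18, 81, 241]), (46, [18, 14, 245]), (47, [10, 6, 245]), (48, [20, 6, 245]), (49, [15, 6, 244])]
340 [(20, [45, 56, 154]), (21, [46, 57, 156]), (22, [45, 59, 152]), (23, [46, 53, 154]), (24, [46, 56, 154]), (25, [46, 55, 153]), (26, [42, 59, 147]), (27, [16, 107, 221]), (28, [18, 106, 244]), (29, [20, 103, 247]), (30, [21, 99, 250]), (31, [21, 98, 251]), (32, [21, 94, 251]), (33, [21, 94, 251]), (34, [21, 93, 251]), (35, [21, 94, 251]), (36, [21, 94, 251]), (37, [21, 95, 251]), (38, [21, 97, 251]), (39, [21, 94, 251]), (40, [21, 95, 251]), (41, [20, 95, 251]), (42, [21, 98, 251]), (43, [21, 100, 251]), (44, [21, 97, 251]), (45, [18, 95, 239]), (46, [16, 14, 244]), (47, [18, 5, 246]), (48, [20, 6, 245]), (49, [18, 5, 245])]
```

View pics/w3c.png

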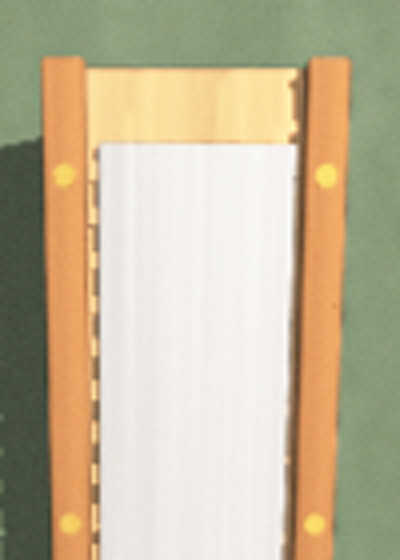

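```bash
python3 - <<'E'
from m import *
w=load("w3.npz")
p=(np.array([(85,68),(302,68),(43,58),(350,58)],float)+.5)/4-.5+[285,10]
P=plane(w,p[:2],.05);F=plane(w,p[2:],.058);print(P,F,np.linalg.norm(P[0]-P[1]),np.linalg.norm(F[0]-F[1]))
m=P.mean(0);m2=F.mean(0);print("mouth",m,m2)
# scraper: length direction from its long edges
c,rr,b=scr(w,(290,20,380,225))
xin=np.array([b[0]+b[1]-b[2]-b[3]])[0]; xin/=np.linalg.norm(xin); print("xin",xin,np.arctan2(xin[1],xin[0]))
print("x of scraper centre rel mouth",(np.array(rr[0])/1000-m[:2])@xin, "y",(np.array(rr[0])/1000-m[:2])@[-xin[1],xin[0]])
# tray axis: rear outer corners via row 225 fence edges
h=cv2.cvtColor(w["color"],cv2.COLOR_RGB2HSV)
for row in (60,200):
    o=np.where((h[row,280:390,0]>8)&(h[row,280:390,0]<18)&(h[row,280:390,1]>120)&(h[row,280:390,2]>120))[0]+280
    Q=plane(w,[(o.min()-.5,row),(o.max()+.5,row)],.058);print(row,o.min(),o.max(),Q,Q.mean(0))
s=load("scene0.npz")
q=np.array([[362,206],[377,199],[412,231],[397,239]],float).mean(0)
cc=proj(w,np.r_[np.array(rr[0])/1000,.054])[0]
print("tri scene",tri(w,cc,s,q))
E
```

```text
[[ 0.58958731 -0.00539313  0.05      ]
 [ 0.64876385 -0.01757847  0.05      ]] [[ 0.5789314  -0.0032202   0.058     ]
 [ 0.66060518 -0.02003647  0.058     ]] 0.06041808390129959 0.08338700325426367
mouth [ 0.61917558 -0.0114858   0.05      ] [ 0.61976829 -0.01162833  0.058     ]
xin [-0.21572545 -0.9764541 ] -1.7882311
x of scraper centre rel mouth 0.094351090526256 y 0.0019874781308171817
60 296 370 [[ 0.57091705 -0.03804352  0.058     ]
 [ 0.65301361 -0.05496242  0.058     ]] [ 0.61196533 -0.04650297  0.058     ]
200 302 365 [[ 0.54146122 -0.19684893  0.058     ]
 [ 0.6203871  -0.21317961  0.058     ]] [ 0.58092416 -0.20501427  0.058     ]
tri scene (array([ 0.60109607, -0.10431621,  0.05036212]), array([0.00063398]))
```

Request:
{"name": "play_rows", "arguments": {
  "steps": [
    {"x": 0.005,"y": -0.026,"z": 0,"rx": 0,"ry": 0,"rz": 0,"hand": 0.0},
    {"x": 0,"y": 0,"z": -0.05,"rx": 0,"ry": 0,"rz": 0,"hand": 0.0},
    {"x": 0,"y": 0,"z": -0.05,"rx": 0,"ry": 0,"rz": 0,"hand": 0.0},
    {"x": 0,"y": 0,"z": -0.03,"rx": 0,"ry": 0,"rz": 0,"hand": 0.0},
    {"x": 0,"y": 0,"z": -0.02,"rx": 0,"ry": 0,"rz": 0,"hand": 0.0},
    {"x": 0,"y": 0,"z": -0.01,"rx": 0,"ry": 0,"rz": 0,"hand": 0.0},
    {"x": 0,"y": 0,"z": 0,"rx": 0,"ry": 0,"rz": 0,"hand": 0.0},
    {"x": 0,"y": 0,"z": 0,"rx": 0,"ry": 0,"rz": 0,"hand": 0.0}
  ]
}}

```text
time: 3.68
tool_pos: [0.5792, -0.2137, 0.066]
ee_rot: [-1.571, -0.003, -0.205]
wrist_force: [-0.8, -0.5, 0.4]
width: 0.0001
```

```bash
python3 w.py w4
```

```text
3.725 [ 0.5792 -0.2138  0.0662] [-1.5715 -0.0028 -0.2049] [-0.12 -0.18 -0.61] 0.0005336083211796121
[[0.979, -0.197, -0.049, 0.594], [-0.203, -0.948, -0.246, -0.143], [0.002, 0.251, -0.968, 0.244], [0.0, 0.0, 0.0, 1.0]]
```

View pics/w4.png

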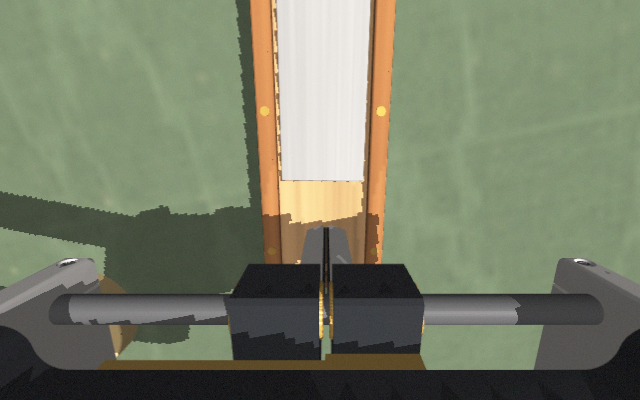

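The closed fingers, around (325,230), are centred in the lane. The scraper's rear edge is at row 180, columns 280–364. I'll check the height from the two wrist positions.

```bash
python3 - <<'E'
from m import *
a=load("w3.npz");b=load("w4.npz")
for w,roi,rows in((a,(290,20,380,225),(170,185)),(b,(270,100,380,215),(172,190))):
    h=cv2.cvtColor(w["color"],cv2.COLOR_RGB2HSV);m=(h[...,1]<35)&(h[...,2]>140)
    for r in range(rows[0],rows[1]): 
        o=np.where(m[r,roi[0]:roi[2]])[0]+roi[0]; print(r,(o.min(),o.max(),len(o)) if len(o) else None,end=" ")
    print()
E
```

```text
170 (np.int64(310), np.int64(354), 45) 171 (np.int64(310), np.int64(354), 45) 172 (np.int64(310), np.int64(354), 45) 173 (np.int64(310), np.int64(354), 45) 174 (np.int64(310), np.int64(353), 44) 175 (np.int64(310), np.int64(353), 44) 176 (np.int64(310), np.int64(353), 44) 177 (np.int64(333), np.int64(353), 16) 178 None 179 None 180 None 181 None 182 None 183 None 184 None 
172 (np.int64(282), np.int64(362), 81) 173 (np.int64(282), np.int64(362), 81) 174 (np.int64(282), np.int64(362), 81) 175 (np.int64(282), np.int64(362), 81) 176 (np.int64(282), np.int64(362), 81) 177 (np.int64(282), np.int64(362), 81) 178 (np.int64(282), np.int64(362), 81) 179 (np.int64(282), np.int64(362), 81) 180 (np.int64(296), np.int64(361), 47) 181 None 182 None 183 None 184 None 185 None 186 None 187 None 188 None 189 None
```

```bash
python3 - <<'E'
from m import *
a=load("w3.npz");b=load("w4.npz")
print(tri(a,(331.5,176.9),b,(322,180)))
for u,v in(((309.5,176.6),(281.5,179.6)),((353.7,177.2),(362.3,180.4))): print(tri(a,u,b,v), plane(b,v,.054))
m=np.array([.6192,-.0115]);x=np.array([-.2,-.98])
print((plane(b,[(322,180)],.054)[0,:2]-m)@x)
# width scale: width of end 56mm
P=plane(b,[(281.5,179.6),(362.3,180.4)],.054);print(np.linalg.norm(P[0]-P[1]))
E
```

```text
(array([ 0.58399748, -0.17973202,  0.03592411]), array([0.00036665]))
(array([ 0.55676894, -0.1717176 ,  0.04713995]), array([0.00030891])) [[ 0.55804614 -0.17093338  0.054     ]]
(array([ 0.61028922, -0.17948592,  0.0690949 ]), array([4.68167321e-06])) [[ 0.61167529 -0.18262583  0.054     ]]
0.1688425291194157
0.05488897018734567
```

Request:
{"name": "play_rows", "arguments": {
  "steps": [
    {"x": 0,"y": 0,"z": -0.008,"rx": 0,"ry": 0,"rz": 0,"hand": 0.0},
    {"x": 0,"y": 0,"z": -0.005,"rx": 0,"ry": 0,"rz": 0,"hand": 0.0},
    {"x": 0,"y": 0,"z": 0,"rx": 0,"ry": 0,"rz": 0,"hand": 0.0},
    {"x": 0,"y": 0,"z": 0,"rx": 0,"ry": 0,"rz": 0,"hand": 0.0}
  ]
}}

```text
time: 4.22
tool_pos: [0.5782, -0.2133, 0.0515]
ee_rot: [-1.571, 0.0, -0.205]
wrist_force: [-0.5, -0.1, 1.0]
width: 0.0002
```

Request:
{"name": "play_rows", "arguments": {
  "steps": [
    {"x": 0.002,"y": 0.01,"z": 0,"rx": 0,"ry": 0,"rz": 0,"hand": 0.0},
    {"x": 0.002,"y": 0.01,"z": 0,"rx": 0,"ry": 0,"rz": 0,"hand": 0.0},
    {"x": 0.002,"y": 0.01,"z": 0,"rx": 0,"ry": 0,"rz": 0,"hand": 0.0},
    {"x": 0.002,"y": 0.008,"z": 0,"rx": 0,"ry": 0,"rz": 0,"hand": 0.0},
    {"x": 0.002,"y": 0.008,"z": 0,"rx": 0,"ry": 0,"rz": 0,"hand": 0.0},
    {"x": 0.001,"y": 0.008,"z": 0,"rx": 0,"ry": 0,"rz": 0,"hand": 0.0},
    {"x": 0.001,"y": 0.006,"z": 0,"rx": 0,"ry": 0,"rz": 0,"hand": 0.0},
    {"x": 0,"y": 0,"z": 0,"rx": 0,"ry": 0,"rz": 0,"hand": 0.0}
  ]
}}

```text
time: 5.22
tool_pos: [0.5904, -0.1525, 0.0516]
ee_rot: [-1.57, 0.0, -0.204]
wrist_force: [-0.1, -0.3, 0.5]
width: 0.0006
```

```bash
python3 w.py w5
```

```text
5.275 [ 0.5903 -0.1527  0.0515] [-1.5699e+00  1.0000e-04 -2.0470e-01] [-0.71 -0.19  0.39] 0.0005490180249309277
[[0.979, -0.196, -0.051, 0.606], [-0.202, -0.948, -0.244, -0.082], [-0.001, 0.25, -0.968, 0.23], [0.0, 0.0, 0.0, 1.0]]
```

View pics/w5.png

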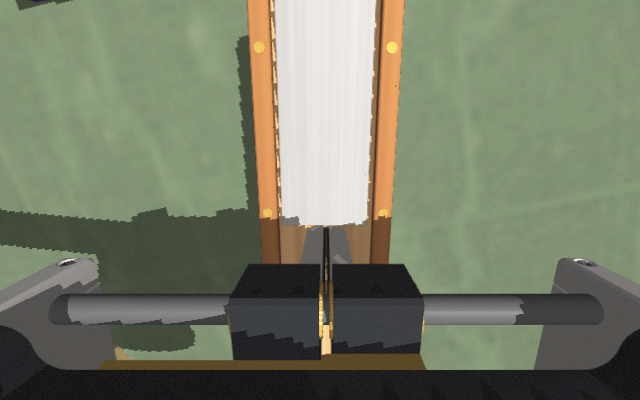

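The fingers, around (325,228), have reached the scraper's rear edge and are pushing it. It is straight in the lane. About 39 mm remain, so I'll do 33 and then look.

Request:
{"name": "play_rows", "arguments": {
  "steps": [
    {"x": 0.001,"y": 0.006,"z": 0,"rx": 0,"ry": 0,"rz": 0,"hand": 0.0},
    {"x": 0.002,"y": 0.007,"z": 0,"rx": 0,"ry": 0,"rz": 0,"hand": 0.0},
    {"x": 0.001,"y": 0.007,"z": 0,"rx": 0,"ry": 0,"rz": 0,"hand": 0.0},
    {"x": 0.002,"y": 0.007,"z": 0,"rx": 0,"ry": 0,"rz": 0,"hand": 0.0},
    {"x": 0.001,"y": 0.005,"z": 0,"rx": 0,"ry": 0,"rz": 0,"hand": 0.0},
    {"x": 0,"y": 0,"z": 0,"rx": 0,"ry": 0,"rz": 0,"hand": 0.0}
  ]
}}

```text
time: 6.02
tool_pos: [0.5974, -0.1204, 0.0516]
ee_rot: [-1.57, -0.0, -0.204]
wrist_force: [-0.3, -0.7, 0.6]
width: 0.0005
```

```bash
python3 w.py w6;python3 w.py t6 top; python3 -c "
from h import *
crop(load('t6.npz'),310,130,440,220,6,'pics/t6c.png')"
```

```text
6.075 [ 0.5974 -0.1207  0.0517] [-1.5701e+00 -1.0000e-04 -2.0450e-01] [-0.13 -1.04  0.16] 0.0007591666279599432
[[0.979, -0.196, -0.051, 0.613], [-0.202, -0.948, -0.244, -0.05], [-0.001, 0.25, -0.968, 0.23], [0.0, 0.0, 0.0, 1.0]]
6.125 [ 0.5974 -0.1209  0.0517] [-1.5702e+00 -2.0000e-04 -2.0470e-01] [ 0.1   0.35 -0.85] 0.00026123881861603207
[[0.014, -0.994, 0.107, 0.369], [-1.0, -0.013, 0.007, 0.033], [-0.006, -0.107, -0.994, 1.213], [0.0, 0.0, 0.0, 1.0]]
```

View pics/w6.png

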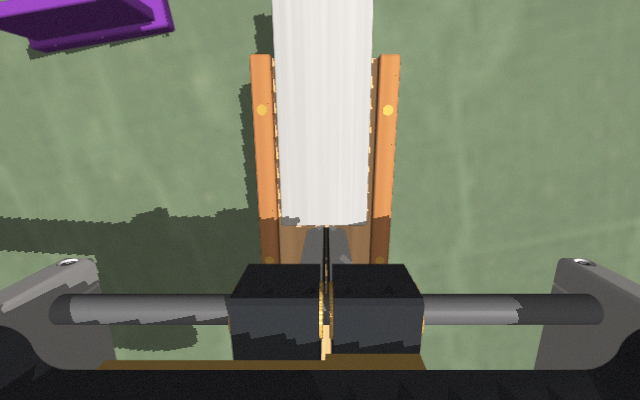

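View pics/t6c.png

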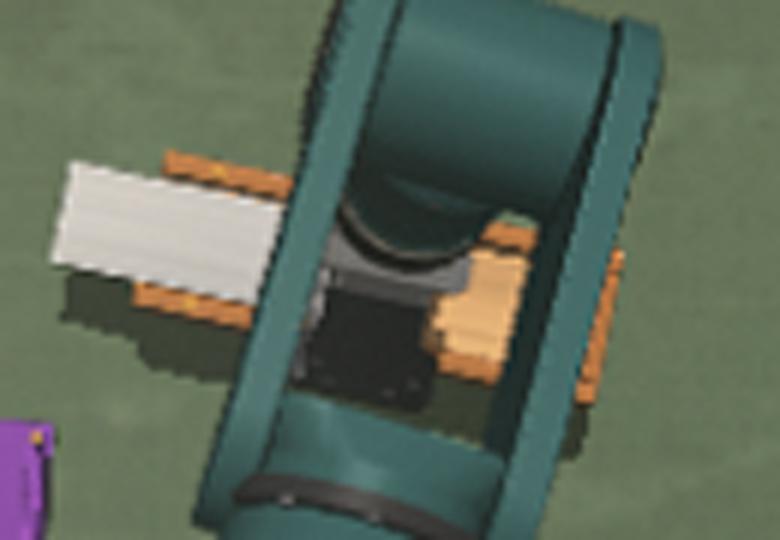

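```bash
python3 - <<'E'
from m import *
w=load("w6.npz");t=load("t6.npz")
x=np.array([-.2,-.98])
F=plane(w,[(250.5,54),(400,54)],.058);print("mouth",F.mean(0));m=F.mean(0)[:2]
R=plane(w,[(327,226)],.054)[0,:2];print("rear x",(R-m)@x)
f=lambda c:(np.array(c,float)+.5)/6-.5+[310,130]
E=plane(t,f([(72,160),(52,263)]),.054);G=plane(t,f([(165,150),(135,285)]),.058)
print(E,G,"overhang",-(E.mean(0)-G.mean(0))[:2]@x)
for v in(.6192,-.0115),m: print("finger front", (np.array([.5974,-.1206])-v)@x-.008)
E
```

```text
mouth [ 0.62029633 -0.01155142  0.058     ]
rear x 0.10181296119771735
[[0.65503836 0.03260729 0.054     ]
 [0.59901028 0.04249729 0.054     ]] [[ 0.66015013 -0.0167905   0.058     ]
 [ 0.58698294 -0.00150777  0.058     ]] overhang 0.04645895198906204
finger front 0.10327799999999998
finger front 0.10344687047254639
```

Request:
{"name": "play_rows", "arguments": {
  "steps": [
    {"x": 0.001,"y": 0.005,"z": 0,"rx": 0,"ry": 0,"rz": 0,"hand": 0.0},
    {"x": 0,"y": 0,"z": 0,"rx": 0,"ry": 0,"rz": 0,"hand": 0.0},
    {"x": -0.002,"y": -0.01,"z": 0,"rx": 0,"ry": 0,"rz": 0,"hand": 0.0},
    {"x": 0,"y": 0,"z": 0.04,"rx": 0,"ry": 0,"rz": 0,"hand": 0.0},
    {"x": 0,"y": 0,"z": 0.05,"rx": 0,"ry": 0,"rz": 0,"hand": 0.0},
    {"x": 0,"y": 0,"z": 0.04,"rx": 0,"ry": 0,"rz": 0,"hand": 0.06},
    {"x": 0,"y": 0,"z": 0,"rx": 0,"ry": 0,"rz": 0,"hand": 0.094},
    {"x": 0,"y": 0,"z": 0,"rx": 0,"ry": 0,"rz": 0,"hand": 0.094}
  ]
}}

```text
time: 7.12
tool_pos: [0.5957, -0.1266, 0.1804]
ee_rot: [-1.571, 0.002, -0.205]
wrist_force: [0.2, 0.4, -0.5]
width: 0.0269
```

```bash
python3 w.py w7
```

```text
7.175 [ 0.5952 -0.1263  0.1793] [-1.5705  0.0036 -0.2053] [ 0.57  0.03 -0.54] 0.031014154410518423
[[0.979, -0.196, -0.053, 0.611], [-0.204, -0.948, -0.245, -0.056], [-0.002, 0.25, -0.968, 0.359], [0.0, 0.0, 0.0, 1.0]]
```

View pics/w7.png

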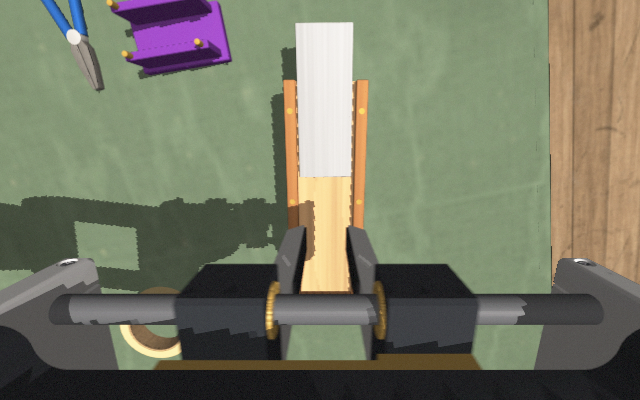

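The scraper spans rows 23–177, columns 296–353. The mouth (fence ends) is at row 80, so about a third overhangs.

```bash
python3 - <<'E'
from m import *
w=load("w7.npz")
c,rr,b=scr(w,(288,10,362,225));print(rr)
x=np.array([-.2,-.98])
h=cv2.cvtColor(w["color"],cv2.COLOR_RGB2HSV)
m=((h[...,0]>8)&(h[...,0]<18)&(h[...,1]>120)&(h[...,2]>120))
print([ (r,m[r,280:297].sum(),m[r,353:372].sum()) for r in range(76,84)])
F=plane(w,[(284,80),(368,80)],.058);mo=F.mean(0)[:2];print("mouth",mo)
for q in(mo,(.6194,-.0115)):
    d=np.array(rr[0])/1000-q;print("x",d@x,"y",d@[.98,-.2])
ct=np.array(rr[0])/1000
print("grip pt 43mm:",ct-x*.043)
print("scraper corners",b)
E
```

```text
((613.7093505859375, -33.16682434082031), (148.43601989746094, 56.040870666503906), 78.27880859375)
[(76, np.int64(0), np.int64(0)), (77, np.int64(0), np.int64(0)), (78, np.int64(0), np.int64(0)), (79, np.int64(0), np.int64(0)), (80, np.int64(12), np.int64(11)), (81, np.int64(13), np.int64(12)), (82, np.int64(13), np.int64(12)), (83, np.int64(13), np.int64(12))]
mouth [ 0.62008614 -0.01196098]
x 0.022057084344968596 y -0.0020080810258615643
x 0.022371617736816406 y -0.0012434715576171856
grip pt 43mm: [0.62230935 0.00897318]
scraper corners [[ 571.19586  -100.14488 ]
 [ 626.0682   -111.52956 ]
 [ 656.22284    33.811234]
 [ 601.3505     45.195908]]
```

Request:
{"name": "play_rows", "arguments": {
  "steps": [
    {"x": 0.009,"y": 0.045,"z": 0,"rx": 0,"ry": 0,"rz": 0,"hand": 0.094},
    {"x": 0.009,"y": 0.045,"z": 0,"rx": 0,"ry": 0,"rz": 0,"hand": 0.094},
    {"x": 0.009,"y": 0.045,"z": 0,"rx": 0,"ry": 0,"rz": 0,"hand": 0.094},
    {"x": 0,"y": 0,"z": -0.04,"rx": 0,"ry": 0,"rz": 0,"hand": 0.094},
    {"x": 0,"y": 0,"z": -0.04,"rx": 0,"ry": 0,"rz": 0,"hand": 0.094},
    {"x": 0,"y": 0,"z": 0,"rx": 0,"ry": 0,"rz": 0,"hand": 0.094},
    {"x": 0,"y": 0,"z": 0,"rx": 0,"ry": 0,"rz": 0,"hand": 0.094}
  ]
}}

```text
time: 8.05
tool_pos: [0.6234, 0.0085, 0.1018]
ee_rot: [-1.571, 0.0, -0.205]
wrist_force: [-0.2, 0.3, 0.3]
width: 0.0939
```

```bash
python3 w.py w8; python3 w.py s8 scene; python3 - <<'E'
from h import *
w=load("w8.npz");s=load("s8.npz")
cv2.imwrite("pics/c8.png",np.hstack([cv2.resize(w["color"][150:400,160:480,::-1],(400,312)),cv2.resize(s["color"][140:280,290:470,::-1],(400,312),interpolation=cv2.INTER_CUBIC)]))
E
```

```text
8.1 [0.6242 0.0084 0.1031] [-1.5705 -0.0024 -0.2053] [0.14 0.43 0.39] 0.09362652118258274
[[0.979, -0.197, -0.052, 0.639], [-0.203, -0.948, -0.245, 0.079], [-0.001, 0.25, -0.968, 0.28], [0.0, 0.0, 0.0, 1.0]]
8.15 [0.6245 0.0084 0.1038] [-1.5703 -0.0036 -0.2054] [1.03 0.25 0.96] 0.09376050701679786
[[0.673, -0.539, 0.506, -0.037], [-0.739, -0.488, 0.465, -0.455], [-0.003, -0.687, -0.727, 0.849], [0.0, 0.0, 0.0, 1.0]]
```

View pics/c8.png

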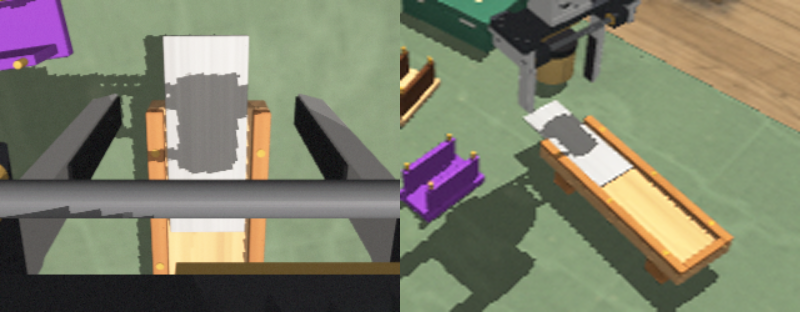

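The fingers straddle the overhang: the tips are at crop x 120 and 295, and the scraper's middle is at 206. I'll descend and grip.

Request:
{"name": "play_rows", "arguments": {
  "steps": [
    {"x": -0.001,"y": 0,"z": -0.03,"rx": 0,"ry": 0,"rz": 0,"hand": 0.094},
    {"x": 0,"y": 0,"z": -0.02,"rx": 0,"ry": 0,"rz": 0,"hand": 0.094},
    {"x": 0,"y": 0,"z": -0.012,"rx": 0,"ry": 0,"rz": 0,"hand": 0.094},
    {"x": 0,"y": 0,"z": -0.006,"rx": 0,"ry": 0,"rz": 0,"hand": 0.094},
    {"x": 0,"y": 0,"z": 0,"rx": 0,"ry": 0,"rz": 0,"hand": 0.094},
    {"x": 0,"y": 0,"z": 0,"rx": 0,"ry": 0,"rz": 0,"hand": 0.094}
  ]
}}

```text
time: 8.9
tool_pos: [0.623, 0.0086, 0.0346]
ee_rot: [-1.571, -0.002, -0.205]
wrist_force: [0.5, -0.4, -0.6]
width: 0.0937
```

```bash
python3 w.py w9; python3 -c "
from h import *
crop(load('w9.npz'),160,150,480,400,2,'pics/w9c.png')"
```

```text
8.95 [0.623  0.0086 0.0346] [-1.5706 -0.0018 -0.205 ] [-0.22 -0.3  -0.37] 0.09388096024687714
[[0.979, -0.197, -0.05, 0.638], [-0.203, -0.948, -0.245, 0.079], [0.001, 0.25, -0.968, 0.213], [0.0, 0.0, 0.0, 1.0]]
```

View pics/w9c.png

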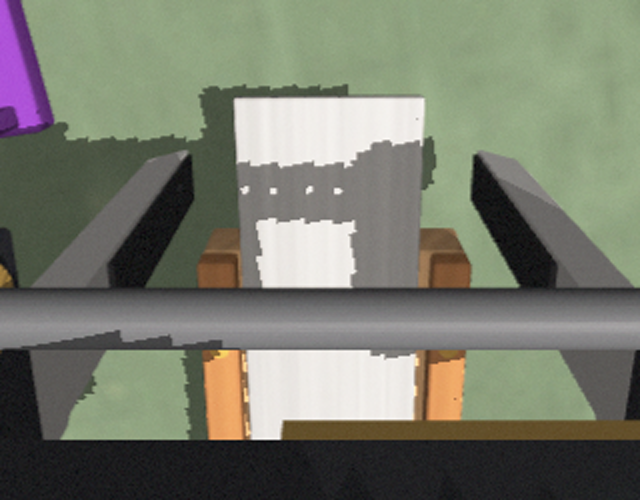

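The plate's front edge is at crop row 97 (image row 198), midway between the fingers. I'll check the height from w7 and w9, then grip.

```bash
python3 - <<'E'
from m import *
a=load("w7.npz");b=load("w9.npz")
h=cv2.cvtColor(a["color"],cv2.COLOR_RGB2HSV);m=(h[...,1]<35)&(h[...,2]>140)
o=np.where(m[25,288:362])[0]+288;top=[np.where(m[:60,c])[0].min() for c in(305,325,345)];print(o.min(),o.max(),top)
h=cv2.cvtColor(b["color"],cv2.COLOR_RGB2HSV);m=(h[...,1]<35)&(h[...,2]>140)
o2=np.where(m[203,270:380])[0]+270;top2=[np.where(m[150:230,c])[0].min()+150 for c in(290,320,350)];print(o2.min(),o2.max(),top2)
print(tri(a,((o.min()+o.max())/2,np.mean(top)-.5),b,((o2.min()+o2.max())/2,np.mean(top2)-.5)))
print(plane(b,[(o2.min(),np.mean(top2)-.5),(o2.max(),np.mean(top2)-.5)],.054))
E
```

```text
295 353 [np.int64(22), np.int64(22), np.int64(22)]
277 372 [np.int64(199), np.int64(199), np.int64(198)]
(array([0.62918369, 0.04022229, 0.05279671]), array([0.00029239]))
[[0.60264953 0.04604055 0.054     ]
 [0.65626216 0.03490763 0.054     ]]
```

Request:
{"name": "play_rows", "arguments": {
  "steps": [
    {"x": 0,"y": 0,"z": -0.0015,"rx": 0,"ry": 0,"rz": 0,"hand": 0.094},
    {"x": 0,"y": 0,"z": 0,"rx": 0,"ry": 0,"rz": 0,"hand": 0.066},
    {"x": 0,"y": 0,"z": 0,"rx": 0,"ry": 0,"rz": 0,"hand": 0.064},
    {"x": 0,"y": 0,"z": 0,"rx": 0,"ry": 0,"rz": 0,"hand": 0.05},
    {"x": 0,"y": 0,"z": 0,"rx": 0,"ry": 0,"rz": 0,"hand": 0.04},
    {"x": 0,"y": 0,"z": 0,"rx": 0,"ry": 0,"rz": 0,"hand": 0.03},
    {"x": 0,"y": 0,"z": 0,"rx": 0,"ry": 0,"rz": 0,"hand": 0.03},
    {"x": 0,"y": 0,"z": 0,"rx": 0,"ry": 0,"rz": 0,"hand": 0.03}
  ]
}}

```text
time: 9.95
tool_pos: [0.6222, 0.0087, 0.0321]
ee_rot: [-1.571, -0.0, -0.205]
wrist_force: [-0.3, -0.1, -0.5]
width: 0.0554
```

The plate's top measures 53 mm, which agrees with the text, and the fingers stopped at 55 mm on the plate. I'll lift gently.

Request:
{"name": "play_rows", "arguments": {
  "steps": [
    {"x": 0,"y": 0,"z": 0.004,"rx": 0,"ry": 0,"rz": 0,"hand": 0.03},
    {"x": 0,"y": 0,"z": 0.008,"rx": 0,"ry": 0,"rz": 0,"hand": 0.03},
    {"x": 0,"y": 0,"z": 0.012,"rx": 0,"ry": 0,"rz": 0,"hand": 0.03},
    {"x": 0,"y": 0,"z": 0.015,"rx": 0,"ry": 0,"rz": 0,"hand": 0.03},
    {"x": 0,"y": 0,"z": 0.015,"rx": 0,"ry": 0,"rz": 0,"hand": 0.03},
    {"x": 0,"y": 0,"z": 0.016,"rx": 0,"ry": 0,"rz": 0,"hand": 0.03},
    {"x": 0,"y": 0,"z": 0,"rx": 0,"ry": 0,"rz": 0,"hand": 0.03},
    {"x": 0,"y": 0,"z": 0,"rx": 0,"ry": 0,"rz": 0,"hand": 0.03}
  ]
}}

```text
time: 10.95
tool_pos: [0.622, 0.0087, 0.1018]
ee_rot: [-1.571, 0.0, -0.205]
wrist_force: [0.3, 0.6, -3.5]
width: 0.0552
```

```bash
python3 w.py w10; python3 w.py s10 scene; python3 - <<'E'
from h import *
w=load("w10.npz");s=load("s10.npz")
cv2.imwrite("pics/c10.png",np.hstack([cv2.resize(w["color"][150:400,160:480,::-1],(400,312)),cv2.resize(s["color"][120:260,290:470,::-1],(400,312),interpolation=cv2.INTER_CUBIC)]))
E
```

```text
11.0 [0.6217 0.0087 0.1013] [-1.571   0.0016 -0.205 ] [-0.84 -0.05 -3.08] 0.05506491440637061
[[0.979, -0.196, -0.052, 0.638], [-0.203, -0.948, -0.245, 0.079], [-0.001, 0.251, -0.968, 0.28], [0.0, 0.0, 0.0, 1.0]]
11.05 [0.6216 0.0088 0.101 ] [-1.571   0.0019 -0.205 ] [ 0.55  0.36 -2.76] 0.05524253083613132
[[0.673, -0.539, 0.506, -0.037], [-0.739, -0.488, 0.465, -0.455], [-0.003, -0.687, -0.727, 0.849], [0.0, 0.0, 0.0, 1.0]]
```

View pics/c10.png

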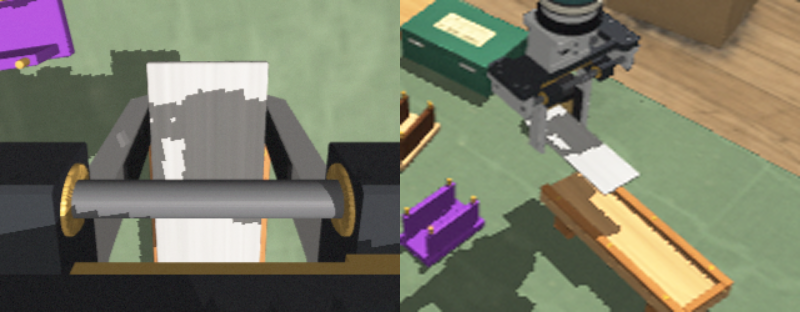

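It's lifted and held: width 55 mm, and the wrist shows about -3 N. I'll check the tilt and where the plate sits in the grip.

```bash
cat > tilt.py <<'E'
from m import *
def fit(w,roi):
    h=cv2.cvtColor(w["color"],cv2.COLOR_RGB2HSV);m=(h[...,1]<30)&(h[...,2]>190);x0,y0,x1,y1=roi
    M=np.zeros_like(m);M[y0:y1,x0:x1]=m[y0:y1,x0:x1];v,u=np.where(M&(w["range_z"]>0))
    o,D=ray(w,np.c_[u,v]);P=o+D*w["range_z"][v,u][:,None]
    A=np.c_[P[:,:2]-P[:,:2].mean(0),np.ones(len(P))];k=np.linalg.lstsq(A,P[:,2],rcond=None)[0]
    r=P[:,2]-A@k;g=abs(r)<.004;k=np.linalg.lstsq(A[g],P[g,2],rcond=None)[0];return k,P[:,:2].mean(0),len(P),P
E
python3 - <<'E'
from tilt import *
for f,roi in(("w10.npz",(275,195,378,365)),("s10.npz",(340,160,405,210))):
    k,c,n,P=fit(load(f),roi);u=np.array([.204,.979]);print(f,n,c,"slope along out",k[:2]@u,"across",k[:2]@[.979,-.204],"z at c",k[2]); d=P[:,:2]@u;print(P[d.argmin()],P[d.argmax()])
E
```

```text
w10.npz 5899 [ 0.61596964 -0.01326448] slope along out 0.03047061097045918 across -0.002480063304417805 z at c 0.12202051247124705
[ 0.63040213 -0.07633025  0.11907546] [0.61828908 0.0424113  0.12458762]
s10.npz 445 [ 0.60726917 -0.06141528] slope along out 0.018829257606964786 across -0.09977376284509207 z at c 0.12063478639614421
[ 0.59200226 -0.10483401  0.12005368] [0.73784667 0.08183694 0.03368505]
```

Request:
{"name": "play_rows", "arguments": {
  "steps": [
    {"x": -0.005,"y": 0.02,"z": 0.01,"rx": 0,"ry": 0,"rz": 0.03,"hand": 0.03},
    {"x": -0.01,"y": 0.035,"z": 0.01,"rx": 0,"ry": 0,"rz": 0.055,"hand": 0.03},
    {"x": -0.011,"y": 0.04,"z": 0,"rx": 0,"ry": 0,"rz": 0.065,"hand": 0.03},
    {"x": -0.011,"y": 0.04,"z": 0,"rx": 0,"ry": 0,"rz": 0.065,"hand": 0.03},
    {"x": -0.011,"y": 0.04,"z": 0,"rx": 0,"ry": 0,"rz": 0.065,"hand": 0.03},
    {"x": -0.011,"y": 0.04,"z": 0,"rx": 0,"ry": 0,"rz": 0.065,"hand": 0.03},
    {"x": -0.008,"y": 0.03,"z": 0,"rx": 0,"ry": 0,"rz": 0.045,"hand": 0.03},
    {"x": -0.005,"y": 0.018,"z": 0,"rx": 0,"ry": 0,"rz": 0.03,"hand": 0.03}
  ]
}}

```text
time: 12.05
tool_pos: [0.549, 0.2743, 0.1225]
ee_rot: [-1.57, -0.0, 0.219]
wrist_force: [0.2, -0.2, -3.4]
width: 0.0552
```

Request:
{"name": "play_rows", "arguments": {
  "steps": [
    {"x": 0,"y": 0,"z": 0,"rx": 0,"ry": 0,"rz": 0,"hand": 0.03},
    {"x": 0,"y": 0,"z": 0,"rx": 0,"ry": 0,"rz": 0,"hand": 0.03}
  ]
}}

```text
time: 12.3
tool_pos: [0.5505, 0.2709, 0.1221]
ee_rot: [-1.572, -0.0, 0.214]
wrist_force: [-0.0, -0.1, -3.3]
width: 0.0552
```

```bash
python3 w.py w11; python3 w.py t11 top; python3 w.py s11 scene;python3 - <<'E'
from h import *
w=load("w11.npz");s=load("s11.npz");t=load("t11.npz")
a=cv2.resize(w["color"][150:400,160:480,::-1],(400,300));b=cv2.resize(s["color"][100:220,230:390,::-1],(400,300),interpolation=cv2.INTER_CUBIC);c=cv2.resize(t["color"][140:230,220:340,::-1],(400,300),interpolation=cv2.INTER_CUBIC)
cv2.imwrite("pics/c11.png",np.vstack([np.hstack([a,b]),np.hstack([c,c*0])]))
E
```

```text
12.35 [0.5506 0.2706 0.1221] [-1.5714  0.      0.2135] [ 0.14 -0.45 -3.2 ] 0.0554443173757173
[[0.977, 0.206, 0.053, 0.536], [0.213, -0.946, -0.245, 0.341], [-0.001, 0.251, -0.968, 0.3], [0.0, 0.0, 0.0, 1.0]]
12.4 [0.5507 0.2705 0.1221] [-1.5713 -0.      0.2132] [ 0.25 -0.23 -2.11] 0.055578216301860606
[[0.014, -0.994, 0.107, 0.369], [-1.0, -0.013, 0.007, 0.033], [-0.006, -0.107, -0.994, 1.213], [0.0, 0.0, 0.0, 1.0]]
12.45 [0.5507 0.2705 0.1221] [-1.5712 -0.      0.2131] [-0.84 -0.67 -1.91] 0.05514410833141199
[[0.673, -0.539, 0.506, -0.037], [-0.739, -0.488, 0.465, -0.455], [-0.003, -0.687, -0.727, 0.849], [0.0, 0.0, 0.0, 1.0]]
```

View pics/c11.png

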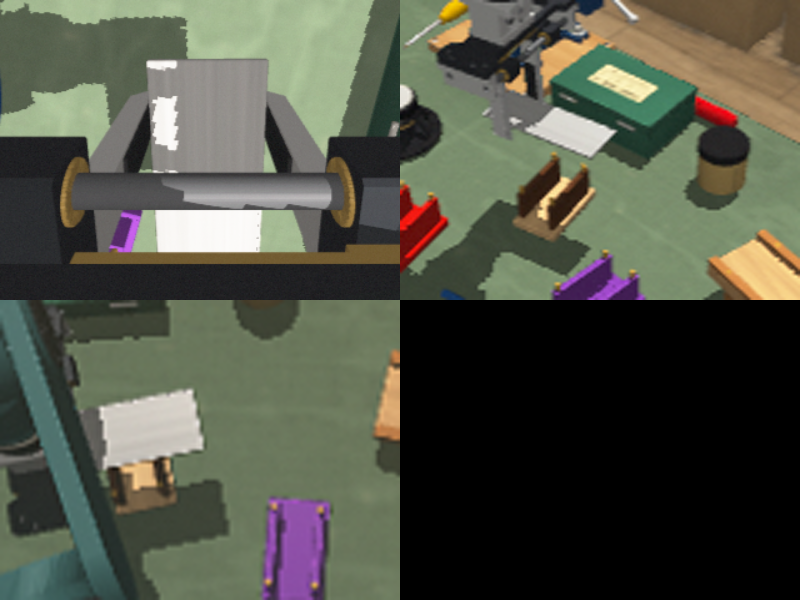

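The plate is held level above the plywood rest and aligned with it. Its inner-end corners in the top crop are at (194,390−300=90) and (204,150). I'll verify its position against the rest.

```bash
python3 - <<'E'
from tilt import *
t=load("t11.npz");w=load("w11.npz")
p=np.array([(194,90),(204,150)])*.3+[220,140]
P=plane(t,p,.12);print(P,P.mean(0))
e=np.array([-.2126,.977]);C=np.array([.5596,.2295]);n=np.array([e[1],-e[0]])
print("inner end along e",(P.mean(0)[:2]-C)@e,"across",(P.mean(0)[:2]-C)@n)
q=np.array([(148,60),(267,59)])*.8+[160,150]; q[:,1]=np.array([60,59])*250/300+150
Q=plane(w,q,.125);print(Q,"outer end",(Q.mean(0)[:2]-C)@e,(Q.mean(0)[:2]-C)@n)
k,c,N,PP=fit(w,(275,195,378,365));print("slope",k[:2]@e,k[2],c,(c-C)@e)
E
```

```text
[[0.60411806 0.162855   0.12      ]
 [0.54931778 0.15236626 0.12      ]] [0.57671792 0.15761063 0.12      ]
inner end along e -0.07387518258935079 across 0.0014405264379406643
[[0.51568237 0.29085889 0.125     ]
 [0.57483908 0.30432714 0.125     ]] outer end 0.0695754051350751 0.0004671017343875539
slope 0.03187308509127508 0.1415522077780378 [0.55728819 0.22092609] -0.007885216209116244
```

Centred within about 2 mm, so I'll lower it.

Request:
{"name": "play_rows", "arguments": {
  "steps": [
    {"x": 0,"y": 0,"z": -0.015,"rx": 0,"ry": 0,"rz": 0,"hand": 0.03},
    {"x": 0,"y": 0,"z": -0.02,"rx": 0,"ry": 0,"rz": 0,"hand": 0.03},
    {"x": 0,"y": 0,"z": -0.02,"rx": 0,"ry": 0,"rz": 0,"hand": 0.03},
    {"x": 0,"y": 0,"z": -0.015,"rx": 0,"ry": 0,"rz": 0,"hand": 0.03},
    {"x": 0,"y": 0,"z": -0.01,"rx": 0,"ry": 0,"rz": 0,"hand": 0.03},
    {"x": 0,"y": 0,"z": 0,"rx": 0,"ry": 0,"rz": 0,"hand": 0.03},
    {"x": 0,"y": 0,"z": 0,"rx": 0,"ry": 0,"rz": 0,"hand": 0.03}
  ]
}}

```text
time: 13.32
tool_pos: [0.5509, 0.2719, 0.043]
ee_rot: [-1.571, -0.002, 0.215]
wrist_force: [0.3, 0.1, -2.4]
width: 0.0555
```

```bash
python3 w.py w12; python3 w.py s12 scene; python3 - <<'E'
from h import *
w=load("w12.npz");s=load("s12.npz")
a=cv2.resize(w["color"][150:400,160:480,::-1],(400,300));b=cv2.resize(s["color"][120:220,240:373,::-1],(400,300),interpolation=cv2.INTER_CUBIC)
cv2.imwrite("pics/c12.png",np.hstack([a,b]))
E
```

```text
13.375 [0.551  0.272  0.0432] [-1.5705 -0.002   0.215 ] [ 0.65 -0.1  -3.14] 0.05511793034199437
[[0.977, 0.207, 0.054, 0.536], [0.214, -0.946, -0.244, 0.342], [0.001, 0.25, -0.968, 0.221], [0.0, 0.0, 0.0, 1.0]]
13.425 [0.551  0.272  0.0432] [-1.5705 -0.0021  0.2151] [-0.03  0.01 -2.42] 0.05523247748122809
[[0.673, -0.539, 0.506, -0.037], [-0.739, -0.488, 0.465, -0.455], [-0.003, -0.687, -0.727, 0.849], [0.0, 0.0, 0.0, 1.0]]
```

View pics/c12.png

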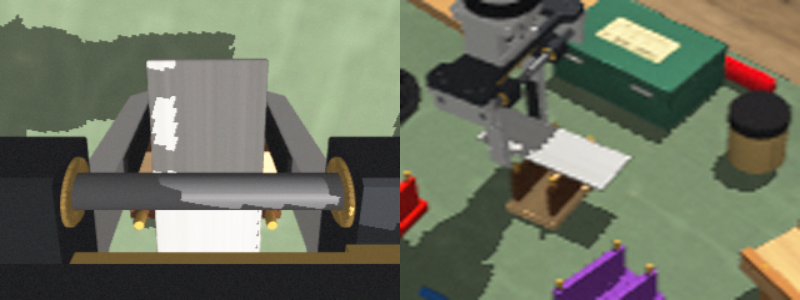

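The plate sits between the near pins, at crop (138,225) and (272,225), and its sides are at 157 and 260. It's centred to about 2 mm. I'll do the final slow lowering.

Request:
{"name": "play_rows", "arguments": {
  "steps": [
    {"x": 0,"y": 0,"z": -0.004,"rx": 0,"ry": 0,"rz": 0,"hand": 0.03},
    {"x": 0,"y": 0,"z": -0.003,"rx": 0,"ry": 0,"rz": 0,"hand": 0.03},
    {"x": 0,"y": 0,"z": -0.001,"rx": 0,"ry": 0,"rz": 0,"hand": 0.03},
    {"x": 0,"y": 0,"z": 0,"rx": 0,"ry": 0,"rz": 0,"hand": 0.03}
  ]
}}

```text
time: 13.92
tool_pos: [0.5502, 0.2716, 0.0339]
ee_rot: [-1.571, 0.0, 0.215]
wrist_force: [-0.6, 0.5, -2.8]
width: 0.0551
```

Request:
{"name": "play_rows", "arguments": {
  "steps": [
    {"x": 0,"y": 0,"z": -0.001,"rx": 0,"ry": 0,"rz": 0,"hand": 0.03},
    {"x": 0,"y": 0,"z": 0,"rx": 0,"ry": 0,"rz": 0,"hand": 0.03}
  ]
}}

```text
time: 14.18
tool_pos: [0.5504, 0.2717, 0.0332]
ee_rot: [-1.571, -0.0, 0.215]
wrist_force: [-0.4, -0.6, -1.2]
width: 0.0553
```

Request:
{"name": "play_rows", "arguments": {
  "steps": [
    {"x": 0,"y": 0,"z": -0.001,"rx": 0,"ry": 0,"rz": 0,"hand": 0.03},
    {"x": 0,"y": 0,"z": 0,"rx": 0,"ry": 0,"rz": 0,"hand": 0.03}
  ]
}}

```text
time: 14.42
tool_pos: [0.5504, 0.2718, 0.0323]
ee_rot: [-1.571, -0.0, 0.215]
wrist_force: [-0.8, 0.4, -0.6]
width: 0.0552
```

Contact is starting, since the weight reading is falling off.

Request:
{"name": "play_rows", "arguments": {
  "steps": [
    {"x": 0,"y": 0,"z": -0.001,"rx": 0,"ry": 0,"rz": 0,"hand": 0.03},
    {"x": 0,"y": 0,"z": 0,"rx": 0,"ry": 0,"rz": 0,"hand": 0.03}
  ]
}}

```text
time: 14.68
tool_pos: [0.5504, 0.2718, 0.032]
ee_rot: [-1.571, -0.001, 0.215]
wrist_force: [-3.0, 0.2, 3.5]
width: 0.0554
```

Request:
{"name": "play_rows", "arguments": {
  "steps": [
    {"x": 0,"y": 0,"z": -0.0005,"rx": 0,"ry": 0,"rz": 0,"hand": 0.03},
    {"x": 0,"y": 0,"z": 0,"rx": 0,"ry": 0,"rz": 0,"hand": 0.03}
  ]
}}

```text
time: 14.92
tool_pos: [0.5505, 0.2718, 0.0318]
ee_rot: [-1.571, -0.001, 0.215]
wrist_force: [-2.8, -1.2, 5.8]
width: 0.0554
```

```bash
python3 w.py w13;python3 w.py s13 scene; python3 - <<'E'
from tilt import *
w=load("w13.npz");e=np.array([-.2126,.977])
k,c,N,P=fit(w,(275,195,378,365));print("slope",k[:2]@e,k[:2]@[.977,.2126],k[2],c)
crop(load("s13.npz"),240,120,373,220,4,"pics/s13c.png")
E
```

```text
14.975 [0.5505 0.2718 0.0318] [-1.5706e+00 -1.0000e-03  2.1500e-01] [-3.22 -0.32  6.1 ] 0.055054524188253275
[[0.977, 0.207, 0.053, 0.536], [0.214, -0.946, -0.244, 0.342], [0.0, 0.25, -0.968, 0.21], [0.0, 0.0, 0.0, 1.0]]
15.025 [0.5505 0.2718 0.0318] [-1.5706e+00 -9.0000e-04  2.1510e-01] [-1.61 -0.84  6.12] 0.055419053562889356
[[0.673, -0.539, 0.506, -0.037], [-0.739, -0.488, 0.465, -0.455], [-0.003, -0.687, -0.727, 0.849], [0.0, 0.0, 0.0, 1.0]]
slope -0.011890232949755001 -0.0009327128174056898 0.05334810493690142 [0.5566592  0.22382076]
```

View pics/s13c.png

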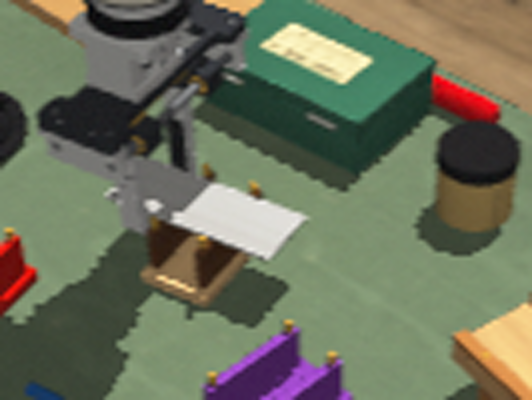

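The plate lies on both bearers: the slope is about 0.01 rad and the press is a few newtons. I'll ease off a little and open.

Request:
{"name": "play_rows", "arguments": {
  "steps": [
    {"x": 0,"y": 0,"z": 0.0007,"rx": 0,"ry": 0,"rz": 0,"hand": 0.03},
    {"x": 0,"y": 0,"z": 0,"rx": 0,"ry": 0,"rz": 0,"hand": 0.056},
    {"x": 0,"y": 0,"z": 0,"rx": 0,"ry": 0,"rz": 0,"hand": 0.06},
    {"x": 0,"y": 0,"z": 0,"rx": 0,"ry": 0,"rz": 0,"hand": 0.066},
    {"x": 0,"y": 0,"z": 0,"rx": 0,"ry": 0,"rz": 0,"hand": 0.075},
    {"x": 0,"y": 0,"z": 0,"rx": 0,"ry": 0,"rz": 0,"hand": 0.085},
    {"x": 0,"y": 0,"z": 0,"rx": 0,"ry": 0,"rz": 0,"hand": 0.085},
    {"x": 0,"y": 0,"z": 0,"rx": 0,"ry": 0,"rz": 0,"hand": 0.085}
  ]
}}

```text
time: 16.02
tool_pos: [0.5503, 0.2717, 0.0313]
ee_rot: [-1.571, -0.0, 0.215]
wrist_force: [-0.1, 0.2, 0.2]
width: 0.0848
```

```bash
python3 w.py w14; python3 -c "
from h import *
crop(load('w14.npz'),160,150,480,400,2,'pics/w14c.png')"
```

```text
16.075 [0.5503 0.2717 0.0313] [-1.5708e+00 -1.0000e-04  2.1500e-01] [-0.27  0.5   0.42] 0.08474903673687667
[[0.977, 0.207, 0.053, 0.535], [0.214, -0.946, -0.244, 0.342], [-0.001, 0.25, -0.968, 0.21], [0.0, 0.0, 0.0, 1.0]]
```

View pics/w14c.png

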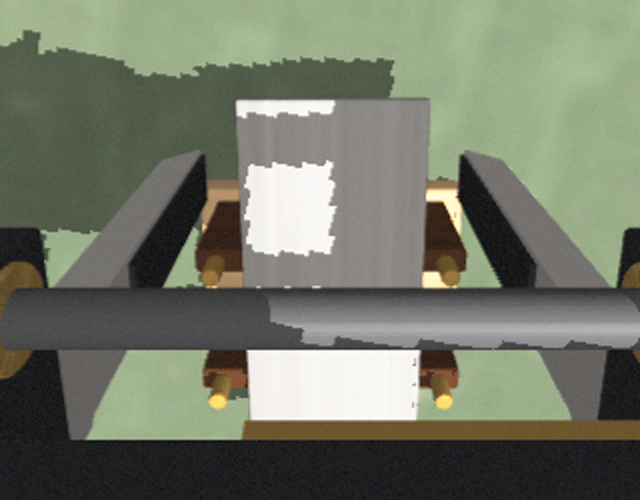

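The jaws are clear on both sides and the plate lies between all four pins, seen at crop (212,268), (450,272), (217,398) and (443,398). I'll withdraw straight up, then back.

Request:
{"name": "play_rows", "arguments": {
  "steps": [
    {"x": 0,"y": 0,"z": 0.015,"rx": 0,"ry": 0,"rz": 0,"hand": 0.085},
    {"x": 0,"y": 0,"z": 0.035,"rx": 0,"ry": 0,"rz": 0,"hand": 0.085},
    {"x": 0,"y": 0,"z": 0.05,"rx": 0,"ry": 0,"rz": 0,"hand": 0.085},
    {"x": 0,"y": 0,"z": 0.05,"rx": 0,"ry": 0,"rz": 0,"hand": 0.085},
    {"x": 0.01,"y": -0.05,"z": 0.02,"rx": 0,"ry": 0,"rz": 0,"hand": 0.085},
    {"x": 0.01,"y": -0.05,"z": 0,"rx": 0,"ry": 0,"rz": 0,"hand": 0.085},
    {"x": 0,"y": -0.04,"z": 0,"rx": 0,"ry": 0,"rz": 0,"hand": 0.085},
    {"x": 0,"y": 0,"z": 0,"rx": 0,"ry": 0,"rz": 0,"hand": 0.085}
  ]
}}

```text
time: 17.08
tool_pos: [0.5707, 0.1293, 0.2029]
ee_rot: [-1.571, -0.002, 0.211]
wrist_force: [-0.7, 0.6, -1.0]
width: 0.0851
```

Request:
{"name": "play_rows", "arguments": {
  "steps": [
    {"x": 0,"y": 0,"z": 0,"rx": 0,"ry": 0,"rz": 0,"hand": 0.085},
    {"x": 0,"y": 0,"z": 0,"rx": 0,"ry": 0,"rz": 0,"hand": 0.085}
  ]
}}

```text
time: 17.32
tool_pos: [0.5702, 0.133, 0.2016]
ee_rot: [-1.57, -0.0, 0.217]
wrist_force: [-0.3, -0.0, 0.3]
width: 0.0849
```

```bash
python3 w.py w15; python3 w.py s15 scene
```

```text
17.375 [0.5702 0.133  0.2014] [-1.5705e+00 -2.0000e-04  2.1690e-01] [ 0.11  1.09 -0.44] 0.08501677733673779
[[0.977, 0.209, 0.053, 0.555], [0.215, -0.946, -0.244, 0.203], [-0.0, 0.25, -0.968, 0.38], [0.0, 0.0, 0.0, 1.0]]
17.425 [0.5701 0.1329 0.2013] [-1.5706e+00 -1.0000e-04  2.1680e-01] [-0.19  0.41  0.19] 0.08499721820689296
[[0.673, -0.539, 0.506, -0.037], [-0.739, -0.488, 0.465, -0.455], [-0.003, -0.687, -0.727, 0.849], [0.0, 0.0, 0.0, 1.0]]
```

View pics/w15.png

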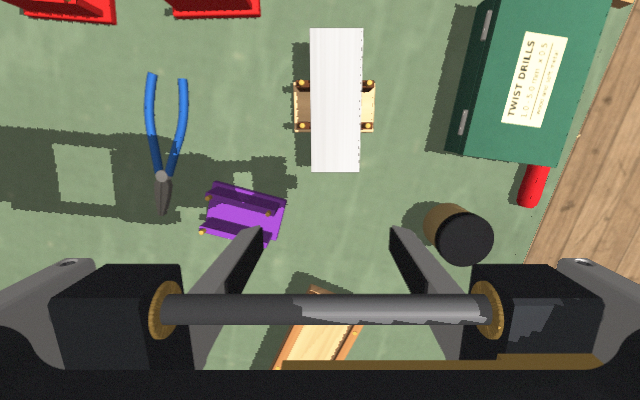

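View pics/s15.png

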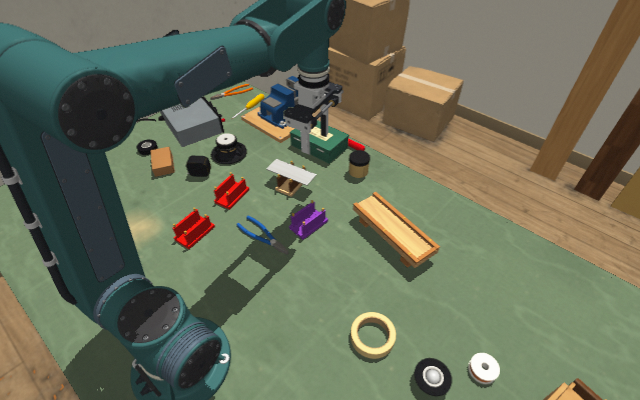

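The plate lies across both bearers, spanning rows 28–172 and columns 308–362 in the wrist view, with a pin at each corner. The tin, tape and pliers look unmoved. One last numeric check before handing in.

```bash
python3 - <<'E'
from tilt import *
w=load("w15.npz")
c,rr,b=scr(w,(300,15,372,185));C=np.array([.5596,.2295]);e=np.array([-.2126,.977])
d=np.array(rr[0])/1000-C;L=(b[2]+b[3]-b[0]-b[1]);print(rr,"x",d@e,"y",d@[e[1],-e[0]])
k,cc,N,P=fit(w,(300,15,372,185));print("slopes",k[:2],"z",k[2])
# pins in this view for reference
p=np.array([(301.5,83),(369.5,83),(302,126),(369,126)]);Q=plane(w,p,.06);print(Q.mean(0),(np.array(rr[0])/1000-Q.mean(0)[:2])@e)
from bench import workorder
print(workorder.close_job())
E
```

```text
((560.2351684570312, 229.27877807617188), (56.06102752685547, 148.624755859375), 12.447449684143066) x -0.0003511706335449462 y 0.0005735278015136824
slopes [-0.00120855 -0.00026104] z 0.05298787764583424
[0.56023679 0.22818572 0.06      ] 0.0010682595037987065
the job is handed in; nothing more can be done
None
```

I pushed the scraper to about 53 mm of overhang and gripped it by the overhang, 43 mm from its centre. I then lifted it and laid it on the plywood rest, pressing with no more than about 10 N. The job was handed in at about 17.5 s.

- **Position:** The last check put the scraper's centre within about 1 mm of the rest's centre both ways. Its length is aligned to within about 0.01 rad, and its tilt is about 0.001 rad.
- **Height:** The top reads 53 mm, against 54 mm expected. Two of the early two-view height estimates were unusable because the views were too close together. The later ones gave 50–53 mm.
- **Surroundings:** In the last picture the gripper was clear of everything, and the tin, tape and pliers looked unmoved. I checked those three by eye only.

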